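Change over the lidded boxes

ROBOT

A 6-joint arm with a two-finger parallel gripper is mounted at the origin on the work surface. World frame = base frame: x ahead of the robot, y to its left, z up, the work surface at z = 0. Lengths are in m, angles in rad, forces in N, time in s.
With the tool pointing down it reaches from about 0.25 to 0.775 m from the base axis. Payload 4 kg.
Tool frame: the origin (TCP) lies on the centre line of the jaws, within the pads' length; the fingertips stand 22 mm ahead of it and the grasp point (between the pads) lies 3 mm ahead of it (ctrl.tcp_to_tips is the z of the fingertips in the tool frame, in m); z points along the fingers, x is the direction in which the jaws open and shut, and the axes are right-handed (so a half turn about z gives the same grasp; the last joint's range is limited). The gripper opens to 94 mm and grips with 3 to 60 N. Pads are 16 mm wide; open, the fingers measure 119 mm over their backs; the gripper's body (75 mm by 177 mm) begins 78 mm behind the grasp point.
Start: joints at [1.234, 0.087, 1.371, -0, 1.684, -0.103], TCP at [0.127, 0.535, 0.228] pointing down, gripper open.
Joint ranges: [-3.1, 3.1], [-0.76, 2.03], [0.27, 2.55], [-1.08, 4.22], [0.17, 2.65], [-2.57, 2.57]. Speed limits (rad/s): [2.79, 2.79, 3.14, 3.14, 3.14, 3.14].

INTERFACE

Orientations are given as a unit quaternion [x, y, z, w].
In Python, from rig import ctrl gives the robot as it stands.
- The arm moves only by the tool servo_tool, never from a script. Its argument "deltas" is a list of rows, each a list of 7 numbers: the turn, a rotation vector about the world's x, y, z in rad, then the shift along the world's x, y, z in mm, then the gripper's target within -1 to 1 (fully open at 1, half-way at 0, shut at -1). A call has 1 to 12 rows; each row is the pose to reach, as a shift and turn from the pose measured when the call began; what a row does not reach only later rows make up. A row lasts 1/8 s, in which the tool goes at most 62.5 mm and 10.7 degrees, less where a joint would pass 70% of its speed; a pose out of reach is approached as far as the arm can. A call with a gripper value outside its range is refused whole. The fingers move at their own pace and stop on an object; "squeeze" is the grip in N (left out, the last holds). Time passes only in rows, so rows that repeat a pose let the fingers close. It gives the time, the measured TCP pose, the force and the opening at its end, in the units of the state.
- ctrl.get_obs(): the state, without advancing time (a new reading comes with each control period).
- ctrl.camera(name): name is "side" or "top"; returns a dict with "color" (420x560x3 uint8, red, green, blue), "K" (3x3 intrinsics, pixels), "D" ([k1, k2, p1, p2, k3] as OpenCV has them; the pictures are not rectified), "world_to_cam" (4x4, takes a point from world to camera coordinates). Camera axes: x right, y down, z forward; pixel columns grow to the right and rows downward; lengths in m; the calibration is good to about 2 mm. A picture is of the moment at which its call begins. There is no depth.
- ctrl.hand_in(): hands the job in, once; it reports no verdict.
The state is a dict: "time": time; "joint_positions": joint angles; "dq": joint speeds; "joint_efforts": joint torques, N m; "tcp_pos": TCP position; "tool_rot": TCP orientation; "contact_force": force on the tool from outside, world axes, zero at the start; "torque": the same for the moment, N m; "opening": finger opening in m.
Only numpy, scipy, OpenCV 4.12 (cv2) and the standard library are available. Lean on these libraries where they do the work, as an engineer would, in place of code of your own. Each camera call takes 0.05 s, during which the arm holds its last target. There are 200 camera calls.

TASK

On the coating bench, change over which box is open: tip the small box's lid, which stands open, over so that it falls shut, and flip the large box's lid up and back past its balance point so that it stays open on its own. Only push, gently, with the fingertips: do not grip the lids, and do not pick up, tip or shift the boxes, and leave the other things on the bench where they are.

Things in the scene. Friction and masses are not known exactly. Their poses are not given: they have to be found in the camera images.
- large_box: Large open-topped grey plastic box with a black lid, loose on the bench, about 1.8 kg. 140 deep (its x) by 200 wide (its y) by 100 high, walls 5. Origin: centre of its underside. Its x axis points from the front (tab side, towards the robot) to the hinge side; z up.
- large_lid (a joint): Angle of the large box's lid, rad. 0 = shut (as it starts), 1.57 = upright, 1.9 = stop, fully open, leaning back. About 0.18 kg, nearly frictionless hinge: it falls shut below about 1.5 and falls open to the stop above about 1.6. The lid is a plate 6 thick, 206 wide, 144 from hinge to front edge; from the middle of the front edge a flat tab, 70 wide and 6 thick, runs out 36 further, flush with the lid, with free space beneath it down to the bench.
- large_tab (a point): Middle of the outer end of the large lid's tab, on its underside; 180 from the hinge line. It moves with the lid. When the lid is shut it lies 100 above the bench and 40 in front of the box's front wall. Axes: x along the lid from tab to hinge, z out of the lid's upper (outer) face.
- large_hinge (a point): Middle of the large lid's hinge line, at the far top rim of the box (100 above the bench), level with the lid's underside. The hinge line runs along the box's y.
- small_box: Small open-topped grey plastic box with a black lid, loose on the bench, about 1.8 kg. 110 deep (its x) by 120 wide (its y) by 100 high, walls 5. Origin and axes as for the large box.
- small_lid (a joint): Angle of the small box's lid, rad, as for the large one: 0 = shut, 1.9 = stop, fully open (as it starts). About 0.11 kg, nearly frictionless. Plate 6 thick, 126 wide, 114 from hinge to front edge, with a tab 70 wide that runs out 36 further.
- small_tab (a point): Middle of the outer end of the small lid's tab, on its underside (inner) face; 150 from the hinge line. It moves with the lid; with the lid open it is the lid's top end, about 240 above the bench. Axes as for large_tab.
- small_hinge (a point): Middle of the small lid's hinge line, at the far top rim of the box (100 above the bench), level with the lid's underside.
- spray_can: Bystander: red metal spray can, 58 across, 190 high, upright. Origin: centre of its underside.
- pail: Bystander: white pail with a green lid, 152 across, 149 high. Origin: centre of its underside.
- puck: Bystander: grey concrete test disc, 52 across, 30 high, lying flat. Origin: centre of its underside.

How it is judged:
At the end, for the whole second after the job is handed in: The large lid stands open at rest past 1.75 rad and the small lid is shut (below 0.06 rad), both left to themselves; both boxes stand flat and at rest within 30 mm of where they started, and the bystanders within 30 mm of where they started (value of joint large_lid above 1.75 rad and value of joint small_lid below 0.06 rad and velocity of joint large_lid between -0.1 and 0.1 rad/s and distance of each of large_box, small_box, spray_can, pail, puck from where it was at the start of the episode below 0.03 m and linear speed of each of large_box, small_box below 0.02 m/s and angle between each of large_box, small_box's own z axis and vertical below 0.05 rad); the robot touches nothing.
It fails at once if a box or its lid is gripped or pushed hard (over 20 N from the fingers) (contact force between the fingers and large_box above 20 N or contact force between the fingers and small_box above 20 N).
It fails at once if a box is lifted (15 mm), tipped (0.2 rad) or shifted (40 mm) (height (world z) of any of large_box, small_box above 0.015 m or angle between any of large_box, small_box's own z axis and vertical above 0.2 rad or distance of any of large_box, small_box from where it was at the start of the episode above 0.04 m).
It fails at once if a bystander is picked up, knocked over or shifted (40 mm) (distance of any of spray_can, pail, puck from where it was at the start of the episode above 0.04 m or height (world z) of any of spray_can, pail, puck above 0.02 m or angle between any of spray_can, pail, puck's own z axis and vertical above 0.5 rad).
It also fails if it takes over 56 s, if anything falls off the work surface, if the arm or the gripper's body presses on something with over 40 N, if the wrist force passes 120 N, or if a joint passes its speed limit or range.

## Working session

There is one attempt and no reset: what is moved stays moved. The work goes in short steps, Python scripts to look and compute and a tool call to move; the robot and the scene stay as the last step left them, time stands still between calls to the robot, and variables do not carry over. Pictures are saved under pics/ and viewed, about 8 in all and at most 12, crops included, and the job is handed in when it is done.

Besides the shell and the picture viewer there is one more tool, called after "Emit:" as a command line: name --pt "numbers of a row" for each row, then --argument value for the rest. servo_tool: Moves the arm, as the interface text tells. Its arguments: {"type":"object","properties":{"deltas":{"type":"array"},"squeeze":{"type":"number"}},"required":["deltas"]}

```bash
mkdir -p pics
cat > h.py <<'E'
import numpy as np, cv2, sys
from rig import ctrl
def snap(n,f):
    c=ctrl.camera(n); cv2.imwrite(f'pics/{f}.png',c['color'][:,:,::-1]); np.savez(f'pics/{f}.npz',K=c['K'],D=np.array(c['D'],float),T=c['world_to_cam']); return c
def ray(f,uv):
    c=np.load(f'pics/{f}.npz'); p=cv2.undistortPoints(np.array(uv,float).reshape(-1,1,2),c['K'],c['D']).reshape(-1,2)
    T=c['T']; R=T[:3,:3]; return -R.T@T[:3,3], np.c_[p,np.ones(len(p))]@R
def onz(f,uv,z):
    o,d=ray(f,uv); return o+d*((z-o[2])/d[:,2])[:,None]
def proj(f,P):
    c=np.load(f'pics/{f}.npz'); T=c['T']; return cv2.projectPoints(np.array(P,float).reshape(-1,1,3),cv2.Rodrigues(T[:3,:3])[0],T[:3,3],c['K'],c['D'])[0].reshape(-1,2)
E
python3 - <<'E'
from h import *
for n in('top','side'):
    snap(n,n+'0'); c=np.load(f'pics/{n}0.npz'); print(n,-c['T'][:3,:3].T@c['T'][:3,3],c['T'][2,:3])
print(ctrl.get_obs())
E
```

```text
top [ 0.24384396 -0.00755502  1.60647004] [ 0.20765628 -0.01764571 -0.97804269]
side [ 0.15465838 -0.64730622  0.69457042] [ 0.4108581   0.64486546 -0.64447199]
{'time': 0.1, 'joint_positions': array([ 1.23388439e+00,  8.78990149e-02,  1.37207086e+00, -2.44841866e-05,
        1.68360932e+00, -1.03088785e-01]), 'dq': array([-0.00036393, -0.00202131, -0.00161208,  0.00157652, -0.00086778,
        0.00206703]), 'joint_efforts': array([ 2.00218434e-03, -3.41250515e+01, -3.03303337e+01,  7.20299408e-02,
        3.03915376e-02, -1.08931665e-04]), 'tcp_pos': array([0.12729276, 0.53461023, 0.22642776]), 'tool_rot': array([ 7.84761036e-01,  6.19797652e-01, -8.32175096e-04,  5.42418484e-04]), 'contact_force': array([-0.27870832, -0.3460094 , -0.04679476]), 'torque': array([ 0.00625384, -0.0481012 , -0.00011669]), 'opening': 0.0942447749364277}
```

View pics/top0.png

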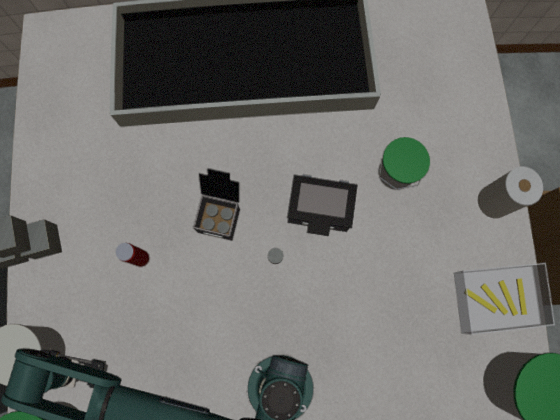

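View pics/side0.png

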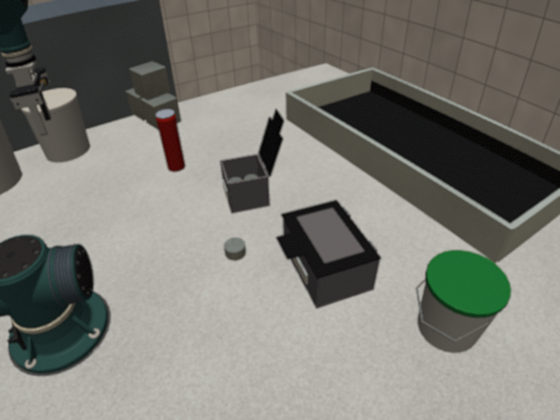

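The top view shows the large lid shut at (322,203) with its tab at (319,230). The small box is at (217,218) with its open lid at (220,185), the can at (132,254), the puck at (276,256) and the pail at (405,160). I'll zoom in on the boxes to get corners.

Run:
```python
import cv2
i=cv2.imread('pics/top0.png')[155:265,185:365]
cv2.imwrite('pics/crop.png',cv2.resize(cv2.convertScaleAbs(i,alpha=1.6,beta=20),None,fx=4.4,fy=4.4,interpolation=cv2.INTER_CUBIC))
```

```text
(no output)
```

View pics/crop.png

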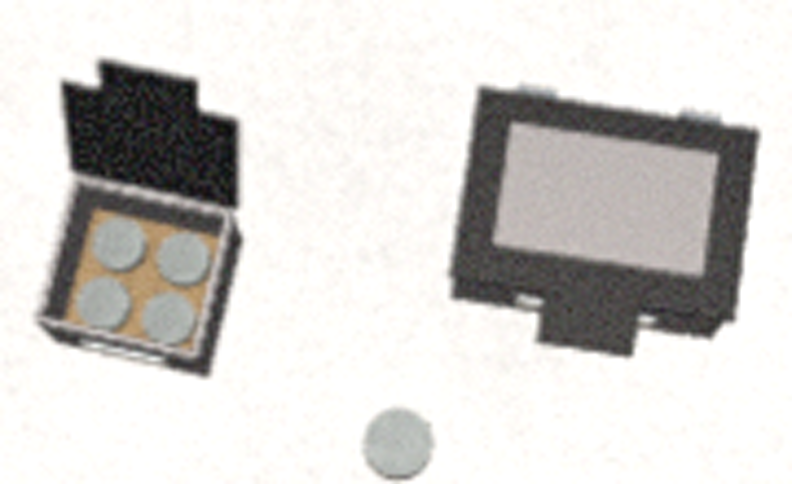

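The crop shows the large lid's hinge-side corners at (480,88) and (758,130), and its tab end from (538,341) to (634,356). The small box's rim corners are at (78,180), (235,212), (195,356) and (40,322), and its lid's top tab end runs from (100,60) to (197,79).

Run:
```python
from h import *
np.set_printoptions(precision=4,suppress=True)
q=lambda a:np.array(a,float)/4.4+[184.6,154.6]
L=onz('top0',q([(480,88),(758,130),(538,341),(634,356)]),.106)
S=onz('top0',q([(78,180),(235,212),(195,356),(40,322)]),.1)
t=onz('top0',q([(100,60),(197,79)]),.24)
print(L,S,t,onz('top0',q([(398,443)]),.03),onz('top0',[(132,254)],.1),sep='\n')
for P,n in((L[0]-L[1],'L'),(L[2]-L[3],'Ltab'),(S[0]-S[1],'Sb'),(S[3]-S[2],'Sf'),(t[0]-t[1],'Stab')): print(n,np.linalg.norm(P),np.degrees(np.arctan2(-P[0],P[1])))
hm=L[:2].mean(0);tm=L[2:].mean(0);d=hm-tm;print('L tab->hinge',hm,tm,np.linalg.norm(d),np.degrees(np.arctan2(d[1],d[0])))
hm=S[:2].mean(0);tm=S[2:].mean(0);d=hm-tm;print('S',hm,tm,np.linalg.norm(d),np.degrees(np.arctan2(d[1],d[0])),t.mean(0)-hm)
# side check
print(proj('side0',[*L,*S,*t]))
```

```text
[[ 0.6629 -0.0929  0.106 ]
 [ 0.6172 -0.2907  0.106 ]
 [ 0.4756 -0.1188  0.106 ]
 [ 0.4599 -0.1854  0.106 ]]
[[0.6175 0.201  0.1   ]
 [0.5856 0.0893 0.1   ]
 [0.4835 0.1235 0.1   ]
 [0.5158 0.2325 0.1   ]]
[[0.6632 0.1638 0.24  ]
 [0.6453 0.1003 0.24  ]]
[[ 0.4194 -0.0155  0.03  ]]
[[0.4467 0.4295 0.1   ]]
L 0.2030395143477984 -13.016656188907167
Ltab 0.06846357132516386 -13.256154374834
Sb 0.11616015133500585 -15.940246319161398
Sf 0.11359799321298329 -16.51321384268793
Stab 0.06596152130622847 -15.733872961351523
L tab->hinge [ 0.64   -0.1918  0.106 ] [ 0.4677 -0.1521  0.106 ] 0.1768331172495503 -12.971863444661455
S [0.6015 0.1452 0.1   ] [0.4997 0.178  0.1   ] 0.10701614112225183 -17.872208535333442 [ 0.0528 -0.0131  0.14  ]
[[336.263  199.1598]
 [380.7793 256.6739]
 [276.3419 236.2095]
 [287.6789 257.9121]
 [257.2344 153.8473]
 [268.5542 176.0561]
 [227.8283 183.006 ]
 [220.1187 160.2929]
 [276.4966 108.7048]
 [284.3361 119.6526]]
```

Emit:
servo_tool --pt "0 0 0 0 0 60 -1" --pt "0 0 0 30 -20 100 -1" --pt "0 0 0 90 -66 100 -1" --pt "0 0 0 140 -103 100 -1" --pt "0 0 0 190 -140 100 -1" --pt "0 0 0 240 -177 100 -1" --pt "0 0 0 290 -214 100 -1" --pt "0 0 0 340 -250 100 -1" --pt "0 0 0 390 -287 100 -1" --pt "0 0 0 440 -324 100 -1" --pt "0 0 0 490 -361 100 -1" --pt "0 0 0 535 -394 100 -1" --squeeze 5

```text
time: 1.6
tcp_pos: [0.6608, 0.1412, 0.3257]
tool_rot: [0.785, 0.62, -0.001, 0.0]
contact_force: [0.4, 0.2, -0.1]
opening: 0.0002
```

Emit:
servo_tool --pt "0 0 0 31 -22 0 -1" --pt "0 0 0 31 -22 0 -1" --pt "0 0 0 31 -22 -30 -1" --pt "0 0 0 31 -22 -60 -1" --pt "0 0 0 31 -22 -90 -1" --pt "0 0 0 31 -22 -90 -1"

```text
time: 2.35
tcp_pos: [0.6894, 0.1203, 0.2324]
tool_rot: [0.784, 0.62, -0.004, -0.002]
contact_force: [0.8, -0.5, -0.2]
opening: 0.0003
```

Run:
```python
from h import *
c=snap('side','s1')
i=cv2.imread('pics/s1.png')[20:300,180:420]
cv2.imwrite('pics/s1c.png',cv2.resize(i,None,fx=2.1,fy=2.1))
print(ctrl.get_obs()['tcp_pos'])
```

```text
[0.69044325 0.12024734 0.23494922]
```

View pics/s1c.png

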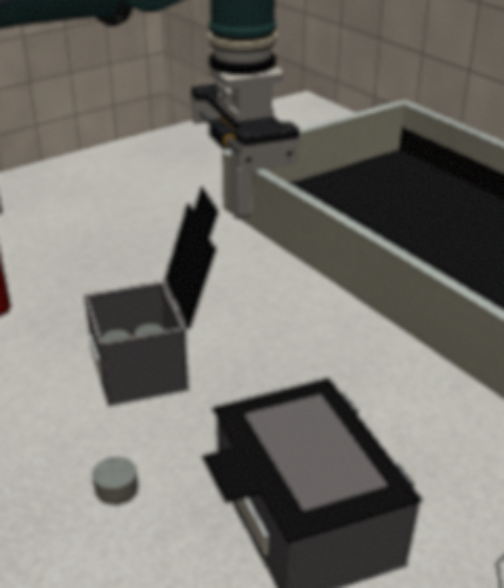

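The closed fingers at (240,200) are clear of the lid and behind it. Next I'll push towards the robot.

Emit:
servo_tool --pt "0 0 0 -10 3 0 -1" --pt "0 0 0 -20 6 0 -1" --pt "0 0 0 -29 8 0 -1" --pt "0 0 0 -38 11 0 -1" --pt "0 0 0 -48 14 0 -1" --pt "0 0 0 -58 17 0 -1" --pt "0 0 0 -67 20 0 -1" --pt "0 0 0 -77 22 0 -1" --pt "0 0 0 -86 25 0 -1" --pt "0 0 0 -96 28 0 -1" --pt "0 0 0 -106 31 0 -1" --pt "0 0 0 -115 34 0 -1"

```text
time: 3.9
tcp_pos: [0.5748, 0.1545, 0.235]
tool_rot: [0.784, 0.62, -0.002, -0.001]
contact_force: [-0.1, 0.3, 0.5]
opening: 0.0004
```

Emit:
servo_tool --pt "0 0 0 0 0 0 -1" --pt "0 0 0 0 0 40 -1" --pt "0 0 0 0 0 80 -1" --pt "0 0 0 0 0 90 -1"

```text
time: 4.4
tcp_pos: [0.5758, 0.1545, 0.3285]
tool_rot: [0.784, 0.62, 0.0, 0.001]
contact_force: [0.4, 0.1, 0.5]
opening: 0.0006
```

Run:
```python
from h import *
snap('side','s2');print(ctrl.get_obs()['contact_force'],ctrl.get_obs()['time'])
i=cv2.imread('pics/s2.png')[20:300,180:420]
cv2.imwrite('pics/s2c.png',cv2.resize(i,None,fx=2.1,fy=2.1))
```

```text
[ 0.37913759 -0.08919816  1.47811981] 4.45
```

View pics/s2c.png

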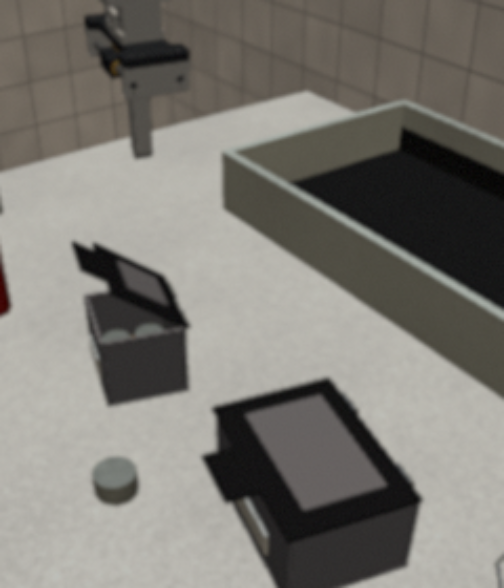

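The small lid is falling shut (mid-fall, tab at (90,255)) and the fingers are clear. Next I'll move in front of the large tab with the tool tilted 45° forward.

Emit:
servo_tool --pt "0 0 0 -30 -48 0 -1" --pt "0 0 0 -60 -96 0 -1" --pt "-0.03 -0.13 0 -90 -144 0 -1" --pt "-0.06 -0.26 0 -120 -190 0 -1" --pt "-0.09 -0.39 0 -150 -230 -20 -1" --pt "-0.12 -0.52 0 -187 -270 -40 -1" --pt "-0.15 -0.64 0 -187 -288 -60 -1" --pt "-0.178 -0.765 0 -187 -288 -78 -1" --pt "-0.178 -0.765 0 -187 -288 -78 -1" --pt "-0.178 -0.765 0 -187 -288 -78 -1"

```text
time: 5.7
tcp_pos: [0.4107, -0.1443, 0.2512]
tool_rot: [0.726, 0.576, 0.236, 0.292]
contact_force: [-0.0, 0.5, 0.2]
opening: 0.0008
```

Run:
```python
from h import *
from scipy.spatial.transform import Rotation as R
o=ctrl.get_obs();print(R.from_quat(o['tool_rot']).as_matrix().round(3),o['tcp_pos'],o['joint_positions'],ctrl.tcp_to_tips)
```

```text
[[ 0.226  0.698  0.679]
 [ 0.974 -0.166 -0.153]
 [ 0.006  0.696 -0.718]] [ 0.41065791 -0.14433279  0.25123379] [-0.738233   -0.75558397  2.11246888  0.392812    1.11596634 -2.12943971] 0.022
```

Emit:
servo_tool --pt "0 0 0 12 2 0 -1" --pt "0 0 0 12 2 -30 -1" --pt "0 0 0 12 2 -60 -1" --pt "0 0 0 12 2 -90 -1" --pt "0 0 0 12 2 -115 -1" --pt "0 0 0 12 2 -140 -1" --pt "0 0 0 12 2 -160 -1" --pt "0 0 0 12 2 -171 -1" --pt "0 0 0 12 2 -171 -1"

```text
time: 6.82
tcp_pos: [0.4234, -0.142, 0.081]
tool_rot: [0.726, 0.576, 0.236, 0.292]
contact_force: [0.0, -0.1, -0.1]
opening: 0.0
```

Run:
```python
from h import *
from scipy.spatial.transform import Rotation as R
o=ctrl.get_obs();print(R.from_quat(o['tool_rot']).as_matrix().round(3),o['tcp_pos'],o['joint_positions'])
snap('side','s3')
i=cv2.imread('pics/s3.png')[60:320,140:420]
cv2.imwrite('pics/s3c.png',cv2.resize(i,None,fx=2.2,fy=2.2))
```

```text
[[ 0.224  0.698  0.68 ]
 [ 0.975 -0.165 -0.152]
 [ 0.006  0.696 -0.718]] [ 0.42335157 -0.14204316  0.08102304] [-0.69132584 -0.59980268  2.38853924  0.50902645  0.70579534 -2.31452493]
```

View pics/s3c.png

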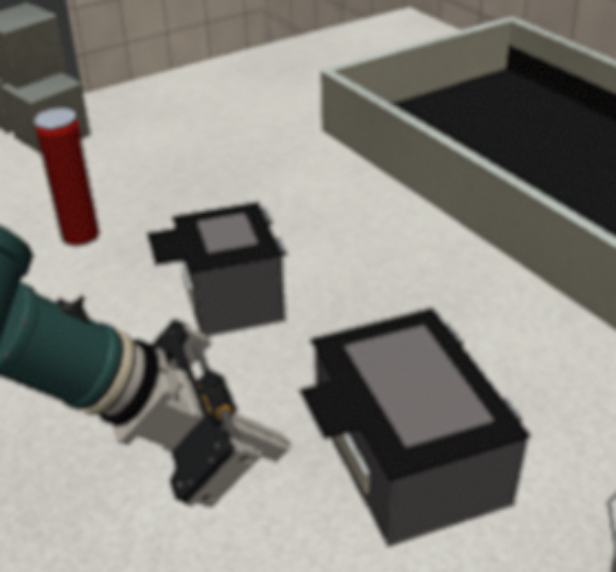

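The small lid is shut. The fingertips at (283,440) sit in front of and below the large tab. I'll go forward under the tab and start lifting.

Emit:
servo_tool --pt "0 0 0 10 -2 0 -1" --pt "0 0 0 20 -5 0 -1" --pt "0 0 0 30 -7 0 -1" --pt "0 0 0 41 -10 0 -1" --pt "0 0 0 41 -10 5 -1" --pt "0 0 0 42 -10 14 -1" --pt "0 0 0 43 -10 24 -1" --pt "0 0 0 44 -10 35 -1" --pt "0 0 0 45 -10 46 -1" --pt "0 0 0 46 -11 58 -1" --pt "0 0 0 46 -11 58 -1"

```text
time: 8.25
tcp_pos: [0.4703, -0.1539, 0.1419]
tool_rot: [0.725, 0.576, 0.237, 0.294]
contact_force: [-1.4, -0.3, -1.1]
opening: 0.0006
```

Run:
```python
from h import *
o=ctrl.get_obs();print(o['tcp_pos'],o['joint_positions'],o['contact_force'])
snap('side','s4')
i=cv2.imread('pics/s4.png')[60:320,140:420]
cv2.imwrite('pics/s4c.png',cv2.resize(i,None,fx=2.2,fy=2.2))
```

```text
[ 0.47033935 -0.15392982  0.14190954] [-0.6107658  -0.51468119  2.21970884  0.40282159  0.74176725 -2.15382875] [-1.39902291 -0.29440829 -1.05504234]
```

View pics/s4c.png

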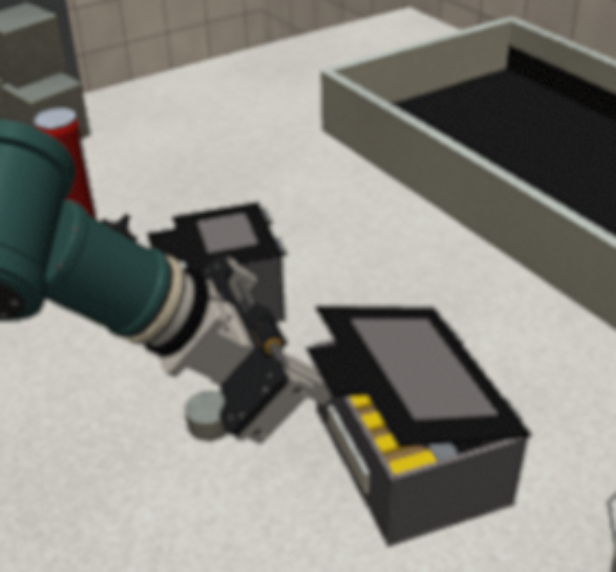

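The large lid is lifting cleanly on the fingertip at (320,390), with a force of about 1.8 N. I'll follow the arc.

Emit:
servo_tool --pt "0 0 0 3 -1 10 -1" --pt "0 0 0 7 -2 21 -1" --pt "0 0 0 11 -3 31 -1" --pt "0 0 0 16 -4 40 -1" --pt "0 0 0 22 -5 50 -1" --pt "0 0 0 29 -7 60 -1" --pt "0 0 0 36 -8 69 -1" --pt "0 0 0 44 -10 78 -1" --pt "0 0 0 51 -12 85 -1" --pt "0 0 0 59 -14 91 -1" --pt "0 0 0 67 -16 97 -1" --pt "0 0 0 75 -17 102 -1"

```text
time: 9.8
tcp_pos: [0.5454, -0.171, 0.243]
tool_rot: [0.725, 0.576, 0.236, 0.294]
contact_force: [-1.3, 0.4, -1.4]
opening: 0.0005
```

Emit:
servo_tool --pt "0 0 0 9 -2 5 -1" --pt "0 0 0 18 -4 9 -1" --pt "0 0 0 27 -6 13 -1" --pt "0 0 0 37 -9 16 -1" --pt "0 0 0 46 -11 19 -1" --pt "0 0 0 56 -13 21 -1" --pt "0 0 0 66 -15 22 -1" --pt "0 0 0 76 -18 22 -1" --pt "0 0 0 84 -20 22 -1" --pt "0 0 0 92 -21 21 -1" --pt "0 0 0 99 -23 20 -1" --pt "0 0 0 102 -24 20 -1"

```text
time: 11.3
tcp_pos: [0.6478, -0.195, 0.2626]
tool_rot: [0.725, 0.576, 0.236, 0.294]
contact_force: [0.5, 0.4, -0.4]
opening: 0.0002
```

Run:
```python
from h import *
o=ctrl.get_obs();print(o['tcp_pos'],o['joint_positions'],o['contact_force'])
snap('side','s5')
i=cv2.imread('pics/s5.png')[60:320,140:420]
cv2.imwrite('pics/s5c.png',cv2.resize(i,None,fx=2.2,fy=2.2))
```

```text
[ 0.64775624 -0.19504362  0.26263059] [-0.45502841 -0.12401614  1.6937722   0.22082714  0.82516972 -1.88378075] [ 0.51170485  0.37747334 -0.35429478]
```

View pics/s5c.png

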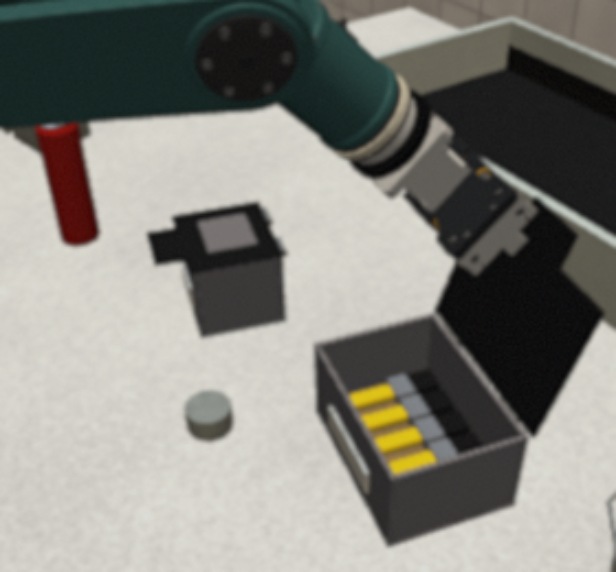

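The large lid has fallen open: it leans back, and the contact force is about zero. I'll back straight out along -u and up.

Emit:
servo_tool --pt "0 0 0 -30 7 10 -1" --pt "0 0 0 -70 16 25 -1" --pt "0 0 0 -110 26 40 -1" --pt "0 0 0 -150 35 60 -1" --pt "0 0 0 -180 60 80 -1" --pt "0 0 0 -190 110 90 -1" --pt "0 0 0 -200 160 90 -1" --pt "0 0 0 -200 200 90 -1" --pt "0 0 0 -200 200 90 -1" --pt "0 0 0 -200 200 90 -1" --pt "0 0 0 -200 200 90 -1"

```text
time: 12.72
tcp_pos: [0.4479, 0.003, 0.3526]
tool_rot: [0.726, 0.575, 0.235, 0.294]
contact_force: [-0.6, -0.1, -0.3]
opening: 0.0005
```

Run:
```python
from h import *
np.set_printoptions(precision=4,suppress=True)
a=snap('side','s6'); b=snap('top','t6')
o=ctrl.get_obs();print(o['time'],o['tcp_pos'],o['contact_force'])
i=cv2.imread('pics/s6.png')[60:340,140:520];j=cv2.imread('pics/t6.png')[110:290,90:450]
cv2.imwrite('pics/f.png',np.vstack([cv2.resize(i,(400,295)),cv2.resize(j,(400,200))]))
# puck and can shift, by mask centroids in side/top before vs after
for n0,n1 in(('side0','s6'),('top0','t6')):
  for nm,f in(('red',lambda h:((h[...,0]<8)|(h[...,0]>172))&(h[...,1]>150)),('green',lambda h:(abs(h[...,0].astype(int)-62)<12)&(h[...,1]>150))):
    for n in(n0,n1):
      m=f(cv2.cvtColor(cv2.imread(f'pics/{n}.png'),cv2.COLOR_BGR2HSV)).astype(np.uint8)
      k,l,s,c=cv2.connectedComponentsWithStats(m); q=[(s[t,4],c[t].round(1)) for t in range(1,k) if s[t,4]>60]; print(n,nm,q)
u=np.array([.974,-.227,0]);h=np.array([.642,-.193,.1])
for th in(1.75,1.9): print(th,proj('t6',[h-.18*np.cos(th)*u+[0,0,.18*np.sin(th)]]),proj('s6',[h-.18*np.cos(th)*u+[0,0,.18*np.sin(th)]]))
```

```text
12.825 [0.4479 0.0029 0.3526] [-0.3302 -0.0003  0.2437]
side0 red [(np.int32(846), array([170.7, 142.1]))]
s6 red [(np.int32(847), array([170.7, 142. ]))]
side0 green [(np.int32(4130), array([467.6, 283.4]))]
s6 green [(np.int32(4121), array([467.6, 283.3]))]
top0 red [(np.int32(243), array([138.8, 256.9]))]
t6 red [(np.int32(235), array([138.6, 257. ]))]
top0 green [(np.int32(67), array([ 14.7, 415.6]))]
t6 green []
1.75 [[332.9276 152.1835]] [[381.0418 156.6455]]
1.9 [[333.8233 144.407 ]] [[391.8578 156.9777]]
```

View pics/f.png

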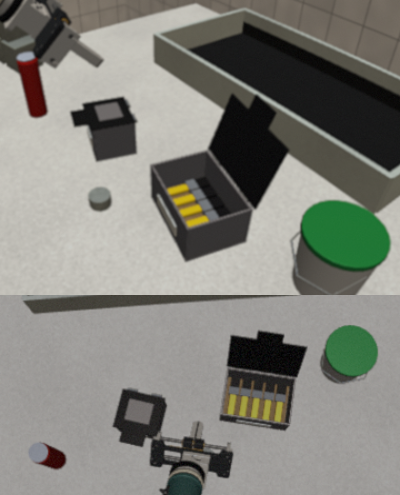

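The large tab's end is at about (333,144) in the top view, where 1.9 rad predicts it. The small lid is shut and the arm is clear, so I'll hand in.

```bash
python3 -c "
from rig import ctrl
print(ctrl.hand_in())"
```

```text
the job is handed in; nothing more can be done
None
```

Both lids are changed over and the job is handed in, at about 13 s of the 56 s allowed; the hand-in gave no verdict.

- **Small lid:** I tipped it from behind with closed fingertips, and it fell shut. The last pictures show it flat on its box. I judged this by eye and did not measure the angle.
- **Large lid:** I raised it by its tab with the tool tilted 45°, pushed it past balance, and it fell open. In the last top view the tab end is at about (333,144) px; I predicted (334,144) for 1.9 rad and (333,152) for 1.75.
- **Forces:** wrist readings taken between moves were about 2 N or less. The last reading, with the arm clear of everything, was under 0.5 N.
- **Other things:** the spray can and pail masks in the side view moved about 0.1 px. The boxes and puck looked unmoved by eye. In the top view the pail's mask found nothing usable, so that comparison is missing.

One move did not reach its target: the first tilted approach stopped about 20 mm short, with joint 2 almost at the end of its range. I descended from there, and it made no difference to the lift.

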